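# Check two proximity sensors and log the result

### The arm

A 6-joint arm with a two-finger parallel gripper is mounted at the origin on the work surface. World frame = base frame: x ahead of the robot, y to its left, z up, the work surface at z = 0. Lengths are in m, angles in degrees, forces in N, time in s.
With the tool pointing down it reaches from about 0.35 to 0.875 m from the base axis. Payload 4.2 kg.
Tool frame: the origin (TCP) lies at the very end of the fingers, on their centre line; the grasp point (between the pads) lies 19 mm behind it; z points along the fingers, x is the direction in which the jaws open and shut, and the axes are right-handed (so a half turn about z gives the same grasp; the last joint's range is limited). The gripper opens to 87 mm and grips with 3 to 60 N. Pads are 19 mm wide; open, the fingers measure 117 mm over their backs; the gripper's body (75 mm by 190 mm) begins 51 mm behind the grasp point.
Start: joints at [83.686, 22.042, 0.453, 0, -68.411, -14.817], TCP at [0.225, 0.583, 0.191] pointing down, gripper open.
Joint ranges: [-179.83, 179.83], [-69.29, 118.12], [-61.27, 80.66], [-181.25, 117.63], [-171.15, -9.14], [-177.46, 177.46]. Speed limits (degrees/s): [159.86, 159.86, 180, 180, 180, 180].

### API

Orientations are given as a 3x3 rotation matrix whose columns are the frame's x, y, z axes.
In Python, from station import r gives the robot as it stands.
- The arm moves only by the tool move_arm, never from a script. Its argument "series" is a list that holds one entry, the list of rows, each a list of 7 numbers: the shift along the tool's x, y, z in cm, then the turn, a rotation vector about the tool's x, y, z in degrees, then the opening, from -1 (shut) to 1 (fully open). In form: [[[dx, dy, dz, wx, wy, wz, fingers], ...]]. A call has 1 to 12 rows; each row shifts and turns the commanded pose from where the row before left it, along the tool's axes as they then stand; what a row does not reach is not made up. A row lasts 1/8 s, in which the tool goes at most 62.5 mm and 10.7 degrees, less where a joint would pass 70% of its speed; a pose out of reach is approached as far as the arm can. A call is refused whole if a number of a shift passes 6.25 or a number of a turn 10.7, either way. A call with a gripper value outside its range is refused whole. The fingers move at their own pace and stop on an object; the grip force is fixed at half the most. Time passes only in rows, so rows that do not move let the fingers close. It gives the time, the measured TCP pose, the force and the opening at its end, in the units of the state.
- r.sense(): the state, without advancing time (a new reading comes with each control period).
- r.capture(name): name is "side" or "top" or "wrist"; returns a dict with "color" (384x512x3 uint8, blue, green, red), "fx", "fy", "cx", "cy" (pixels), "D" ([k1, k2, p1, p2, k3] as OpenCV has them; the pictures are not rectified), "rvec" (rotation vector, rad) and "tvec" (3), from world to camera coordinates, as OpenCV has them; the wrist camera has in their place "tool_from_camera" (4x4, takes a point from camera to tool coordinates, whose origin is the TCP and whose axes are the tool frame's). Camera axes: x right, y down, z forward; pixel columns grow to the right and rows downward; lengths in m; the calibration is good to about 2 mm. A picture is of the moment at which its call begins: read the wrist's pose just before it. There is no depth.
- r.finish_job(): hands the job in, once; it reports no verdict.
The state is a dict: "time_s": time; "joints": joint angles; "joint_velocities": joint speeds; "effort": joint torques, N m; "tcp_pos": TCP position; "ee_rot": TCP orientation; "wrist_force": force on the tool from outside, world axes, zero at the start; "moment": the same for the moment, N m; "gripper_width": opening from 0.0 (shut) to 1.0 (fully open).
Only numpy, scipy, OpenCV 4.12 (cv2) and the standard library are available. Lean on these libraries where they do the work, as an engineer would, in place of code of your own. Each camera call takes 0.05 s, during which the arm holds its last target.

### The job

Bench-check two of the three upright proximity sensors, using the robot's fingertips as the target: from straight above, point at the middle of the square-headed sensor's face with the fingertips a centimetre or two above it and hold for at least two seconds, then do the same over the narrow round sensor. Then press the push button on the grey logger box down and let it go. Never touch any sensor or its stand, do not bring the fingers down over the wide round sensor, and leave everything else on the bench where it is.

Things in the scene. Friction and masses are not known exactly. Their poses are not given: they have to be found in the camera images.
- square_face (a point): centre of the upward sensing face of the square-headed sensor: a square block head, face 40 x 40 mm, 85 mm above the bench, on its own stand. z up.
- narrow_face (a point): centre of the upward sensing face of the narrow round sensor: an upright threaded barrel 18 mm across, face 90 mm above the bench, on its own stand. z up.
- wide_face (a point): centre of the upward sensing face of the wide round sensor: an upright threaded barrel 40 mm across, face 80 mm above the bench, on its own stand. z up. Not to be tested.
- square_stand: stand of the square-headed sensor, with the sensor: loose, about 0.6 kg, steel foot 70 x 70 mm with an aluminium bracket; origin under the middle of the foot, straight below the face centre.
- narrow_stand: stand of the narrow round sensor, with the sensor: as above.
- wide_stand: stand of the wide round sensor, with the sensor: as above. The three stands are at least 100 mm apart, centre to centre, in any order.
- log_button_top (a point): centre of the top of the black round push button, 28 mm across, the only button on the flat grey logger box (120 x 150 x 50 mm, fixed to the bench, with a dark display on top, at the left of the bench). It is pressed straight down.
- log_button (a joint): travel of the push button in m: 0 released, 0.006 fully down. A spring returns it; about 5 N pushes it fully down.
- battery: bystander, loose: small block battery standing upright, 26 x 17 x 48 mm high; origin at its underside.
- solder_spool: bystander, loose: spool, 52 mm across, 42 mm high; origin at its underside.
- tape_roll: bystander, loose: roll of tape lying flat, 84 mm across, 19 mm high; origin at its underside.
- flux_jar: bystander, loose: small round jar, 48 mm across, 55 mm high; origin at its underside.
- plug_adapter: bystander, loose: small metal plug standing upright, 18 mm across, 32 mm high; origin at its underside.
- multimeter: bystander, loose: hand-held meter lying flat, 150 x 75 x 41 mm high, x axis along its length; origin at its underside.

How it is judged:
By the outcome, as a careful person would: the job done as asked, in the order asked, and still so for the second after the job is handed in, with the robot touching nothing.
It also fails if it takes over 54 s, if anything falls off the work surface, if the arm or the gripper's body presses on something with over 40 N, if the wrist force passes 120 N, or if a joint passes its speed limit or range.

## Working session

There is one attempt and no reset: what is moved stays moved. The work goes in short steps, Python scripts to look and compute and a tool call to move; the robot and the scene stay as the last step left them, time stands still between calls to the robot, and variables do not carry over. Pictures are saved under pics/ and viewed, and the job is handed in when it is done.

Besides the shell and the picture viewer there is one more tool, called after "Emit:" as name(argument=value, ...), one argument or row to a line, values as JSON. move_arm: Moves the arm, as the interface text tells. Its arguments: {"type":"object","properties":{"series":{"type":"array","items":{"type":"array","items":{"type":"array","items":{"type":"number"}}}}},"required":["series"]}

```bash
mkdir -p pics; cat > h.py <<'E'
import numpy as np, cv2, pickle
from station import r
def cap(n,tag):
    s=r.sense(); c=r.capture(n); c['s']=s
    pickle.dump(c,open(f'pics/{tag}.pkl','wb')); cv2.imwrite(f'pics/{tag}.png',c['color']); return c
def load(tag): return pickle.load(open(f'pics/{tag}.pkl','rb'))
def ray(c,uv):
    K=np.array([[c['fx'],0,c['cx']],[0,c['fy'],c['cy']],[0,0,1.]])
    p=cv2.undistortPoints(np.array([[uv]],float),K,np.array(c['D'],float))[0,0]
    d=np.array([p[0],p[1],1.])
    if 'rvec' in c:
        R=cv2.Rodrigues(np.array(c['rvec'],float))[0]; t=np.array(c['tvec'],float).ravel()
        return -R.T@t, R.T@d
    T=np.array(c['tool_from_camera']); R=np.array(c['s']['ee_rot']); p0=np.array(c['s']['tcp_pos'])
    return p0+R@T[:3,3], R@T[:3,:3]@d
def onz(c,uv,z):
    o,d=ray(c,uv); return o+d*(z-o[2])/d[2]
def tri(a,b):
    (o1,d1),(o2,d2)=ray(*a),ray(*b)
    x=np.linalg.lstsq(np.stack([d1,-d2],1),o2-o1,rcond=None)[0]
    p,q=o1+x[0]*d1,o2+x[1]*d2
    return (p+q)/2,np.linalg.norm(p-q)
E
python3 - <<'E'
from h import *
for n in ['side','top','wrist']:
    c=cap(n,n+'0')
s=r.sense(); print({k:np.round(v,3).tolist() for k,v in s.items()})
E
```

```text
{'time_s': 0.15, 'joints': [83.685, 22.08, 0.399, -0.019, -68.412, -14.816], 'joint_velocities': [0.155, -0.169, 0.206, 0.046, 0.028, -0.066], 'effort': [-0.0, -39.105, 18.759, 4.222, 0.012, -0.0], 'tcp_pos': [0.225, 0.583, 0.19], 'ee_rot': [[-0.361, -0.933, -0.0], [-0.933, 0.361, -0.002], [0.002, -0.0, -1.0]], 'wrist_force': [-0.434, 1.022, 0.332], 'moment': [0.014, -0.017, -0.037], 'gripper_width': 0.998}
```

View pics/top0.png

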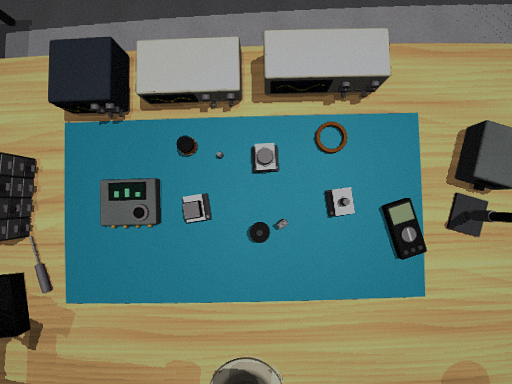

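View pics/side0.png

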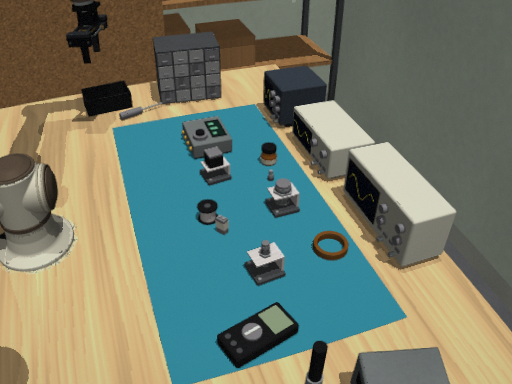

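View pics/wrist0.png

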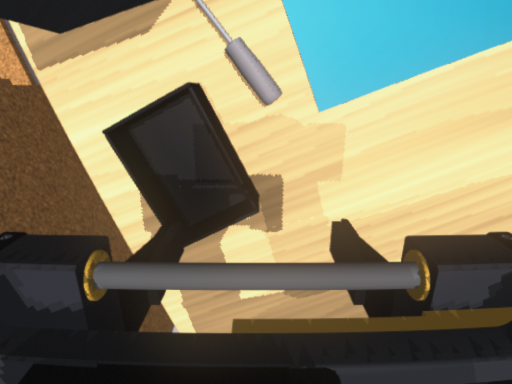

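Top view: the logger is at (130,203) with its button at (141,212). The square sensor is at (195,208), the wide one at (265,157) and the narrow one at (342,202). The spool is at (259,232), battery (281,224), jar (187,145), plug (220,155), tape (331,137) and meter (404,228). Next I'll zoom in to get pixels.

```bash
python3 - <<'E'
from h import *
t=load('top0')['color'];s=load('side0')['color']
def z(im,x,y,w=50,k=6): return cv2.resize(im[y-w//2:y+w//2,x-w//2:x+w//2],None,fx=k,fy=k,interpolation=cv2.INTER_CUBIC)
# half-window 25
a=np.vstack([np.hstack([z(t,195,208,40),z(t,342,202,40),z(t,141,212,40)]),np.hstack([z(s,214,157,40),z(s,266,250,40),z(s,200,133,40)])])
cv2.imwrite('pics/zoom0.png',a)
print(a.shape)
for n in('top0','side0'):
    c=load(n); print(n,c['fx'],ray(c,(256,192)))
c=load('top0')
for uv,z_ in [((195,208),.085),((342,202),.09),((265,156),.08),((141,212),.055)]: print(uv,onz(c,uv,z_).round(3))
E
```

```text
(480, 720, 3)
top0 374.43309709664 (array([ 0.51967446, -0.06683624,  1.00785498]), array([ 0.02217482,  0.02505625, -0.99978549]))
side0 491.0043863191136 (array([ 0.23668829, -0.96773184,  0.82533696]), array([ 0.2657383 ,  0.73820164, -0.62006526]))
(195, 208) [0.504 0.108 0.085]
(342, 202) [ 0.51  -0.254  0.09 ]
(265, 156) [ 0.629 -0.068  0.08 ]
(141, 212) [0.496 0.254 0.055]
```

View pics/zoom0.png

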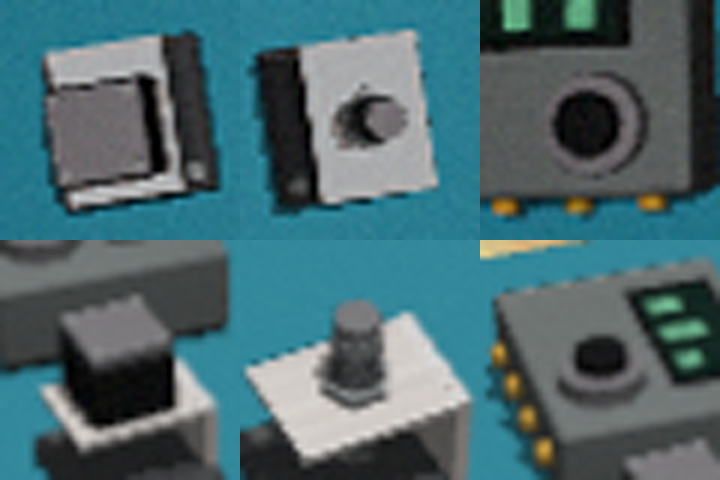

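The zoom shows the square face, barrel face and button clearly in both views, so I can triangulate them.

```bash
python3 - <<'E'
from h import *
t=load('top0');s=load('side0')
for n,a,b,z in [('sq',(191,209.4),(212.9,151.7),.085),('nar',(345.8,201.6),(265.3,241.6),.09),('but',(138.3,212.1),(199.8,131.5),.055),('wide',(265,156),(283.5,185.5),.08),('spool',(259,232),(207,204),.042)]:
    p,e=tri((t,a),(s,b)); print(n,p.round(4),round(e,4),'onz',onz(t,a,z).round(4),onz(s,b,z).round(4))
S=r.sense();print(S['tcp_pos'],S['time_s'])
E
```

```text
sq [0.5012 0.118  0.085 ] 0.0005 onz [0.501 0.118 0.085] [0.5015 0.1178 0.085 ]
nar [ 0.512  -0.2631  0.0928] 0.0018 onz [ 0.5111 -0.2634  0.09  ] [ 0.5139 -0.2606  0.09  ]
but [0.4975 0.2551 0.0711] 0.0016 onz [0.4963 0.2609 0.055 ] [0.5038 0.2809 0.055 ]
wide [ 0.6318 -0.0687  0.0727] 0.0035 onz [ 0.6293 -0.0681  0.08  ] [ 0.6298 -0.0777  0.08  ]
spool [ 0.4388 -0.0481  0.0475] 0.0004 onz [ 0.4381 -0.0479  0.042 ] [ 0.4404 -0.0417  0.042 ]
[0.22512955 0.58250611 0.19032537] 0.15
```

```bash
cat >> h.py <<'E'
def plan(p):
    S=r.sense(); R=np.array(S['ee_rot']); d=R.T@(np.array(p)-np.array(S['tcp_pos']))*100
    print('t',round(S['time_s'],2),'tcp',np.round(S['tcp_pos'],4),'z',R[:,2].round(4),'F',np.round(S['wrist_force'],2),'w',round(float(S['gripper_width']),3),'| go cm',d.round(2))
E
python3 -c "
from h import *
plan([.501,.118,.15])"
```

```text
t 0.15 tcp [0.2251 0.5825 0.1903] z [-5.0e-04 -1.6e-03 -1.0e+00] F [-0.43  1.02  0.33] w 0.998 | go cm [ 33.37 -42.48   4.09]
```

Emit:
move_arm(
  series=[
    [[2.8,-3.5,0,0,0,0,-1],[2.8,-3.5,0,0,0,0,-1],[2.8,-3.5,0,0,0,0,-1],[2.8,-3.5,0,0,0,0,-1],[2.8,-3.5,0,0,0,0,-1],[2.8,-3.5,0,0,0,0,-1],[2.8,-3.5,0,0,0,0,-1],[2.8,-3.5,0,0,0,0,-1],[2.8,-3.6,1,0,0,0,-1],[2.8,-3.6,1,0,0,0,-1],[2.8,-3.6,1,0,0,0,-1],[2.6,-3.6,1,0,0,0,-1]],
  ],
)

```text
time_s: 1.65
tcp_pos: [0.5008, 0.1171, 0.1507]
ee_rot: [[-0.361, -0.933, -0.0], [-0.933, 0.361, 0.0], [0.0, 0.0, -1.0]]
wrist_force: [-0.2, 0.3, -0.1]
gripper_width: 0.009
```

Emit:
move_arm(
  series=[
    [[0,0,0,0,0,0,-1],[0,0,0,0,0,0,-1]],
  ],
)

```text
time_s: 1.9
tcp_pos: [0.5002, 0.1185, 0.151]
ee_rot: [[-0.361, -0.933, -0.0], [-0.933, 0.361, -0.0], [0.0, 0.0, -1.0]]
wrist_force: [-0.3, 0.3, 1.2]
gripper_width: 0.01
```

```bash
python3 -c "
from h import *
plan([.501,.118,.1])
cap('wrist','wrist1');cap('side','side1')"
```

```text
t 1.9 tcp [0.5002 0.1185 0.151 ] z [-3.e-04 -1.e-04 -1.e+00] F [-0.33  0.29  1.21] w 0.01 | go cm [ 0.02 -0.09  5.1 ]
```

View pics/wrist1.png

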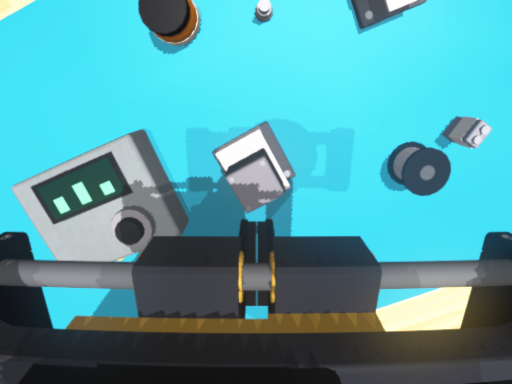

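View pics/side1.png

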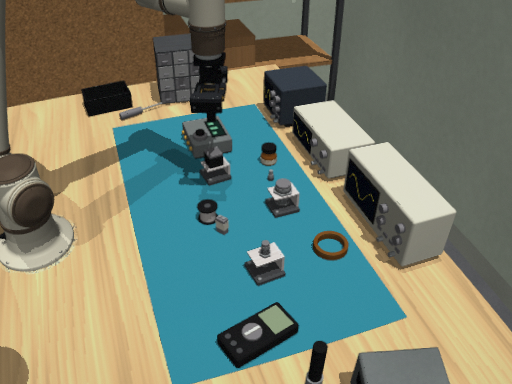

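The fingers are above the square sensor in the side view. The wrist view shows the face around (257,182) and the button at (129,230). I'll zoom in for a second measurement.

```bash
python3 - <<'E'
from h import *
c=load('wrist1');i=c['color']
z=lambda x,y,w=80,k=5: cv2.resize(i[y-w//2:y+w//2,x-w//2:x+w//2],None,fx=k,fy=k,interpolation=cv2.INTER_CUBIC)
cv2.imwrite('pics/zoom1.png',np.hstack([z(257,182),z(129,230)]))
E
```

```text
(no output)
```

View pics/zoom1.png

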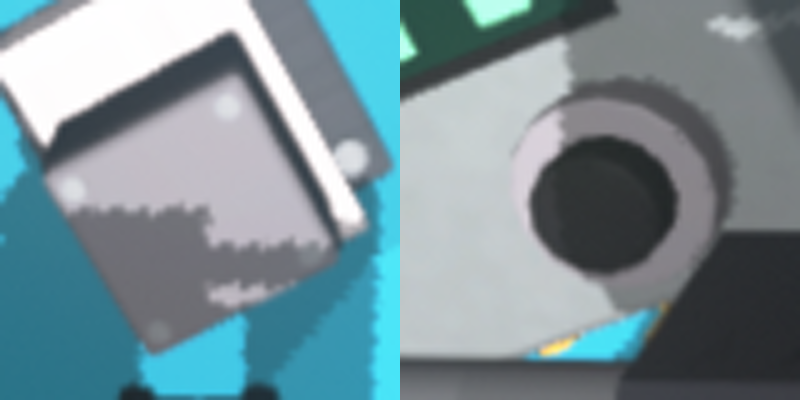

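```bash
python3 - <<'E'
from h import *
t=load('top0');w=load('wrist1');s=load('side0')
for n,a,b,q,z in [('sq',(191,209.4),(255.4,184.6),(212.9,151.7),.085),('but',(138.3,212.1),(128.1,231.4),(199.8,131.5),.07)]:
    print(n,tri((t,a),(w,b)),tri((s,q),(w,b)),onz(w,b,z),onz(t,a,z))
plan([.501,.118,.1])
E
```

```text
sq (array([0.5009064 , 0.11902758, 0.07922514]), np.float64(0.0003393971864819947)) (array([0.50203365, 0.11847321, 0.0843224 ]), np.float64(0.0008569682828134519)) [0.50263533 0.11820458 0.085     ] [0.50097206 0.11803588 0.085     ]
but (array([0.49705994, 0.25737716, 0.06666127]), np.float64(0.0013312298594516183)) (array([0.49847413, 0.25569287, 0.07044923]), np.float64(0.00022466739417325627)) [0.4984432  0.25588152 0.07      ] [0.49668315 0.2557225  0.07      ]
t 2.0 tcp [0.5002 0.1193 0.1514] z [ 4.e-04  3.e-04 -1.e+00] F [0.41 0.25 0.79] w 0.008 | go cm [ 0.09 -0.12  5.14]
```

Emit:
move_arm(
  series=[
    [[0.1,-0.15,1.5,0,0,0,-1],[0,0,1.5,0,0,0,-1],[0,0,1.1,0,0,0,-1],[0,0,0.6,0,0,0,-1],[0,0,0.3,0,0,0,-1],[0,0,0,0,0,0,-1],[0,0,0,0,0,0,-1]],
  ],
)

```text
time_s: 2.88
tcp_pos: [0.5017, 0.1172, 0.1016]
ee_rot: [[-0.36, -0.933, 0.001], [-0.933, 0.36, 0.0], [-0.001, -0.001, -1.0]]
wrist_force: [-1.1, -0.2, 0.1]
gripper_width: 0.005
```

```bash
python3 - <<'E'
from h import *
plan([.5015,.118,.1])
s=cap('side','side2')['color']
cv2.imwrite('pics/zoom2.png',cv2.resize(s[80:200,150:270],None,fx=5,fy=5,interpolation=cv2.INTER_CUBIC))
E
```

```text
t 2.88 tcp [0.5017 0.1172 0.1016] z [ 9.e-04  4.e-04 -1.e+00] F [-1.09 -0.25  0.09] w 0.005 | go cm [-0.06  0.05  0.16]
```

View pics/zoom2.png

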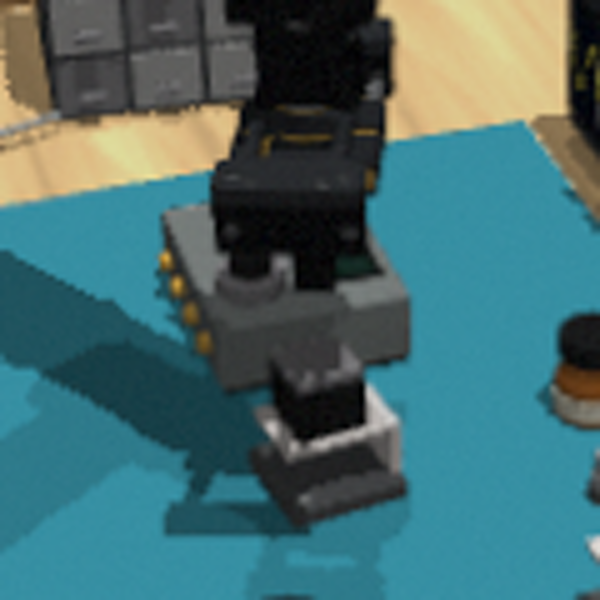

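The fingertips hang centred over the square face with a clear gap. I'll hold for 3 s.

Emit:
move_arm(
  series=[
    [[0,0,0.1,0,0,0,-1],[0,0,0,0,0,0,-1],[0,0,0,0,0,0,-1],[0,0,0,0,0,0,-1],[0,0,0,0,0,0,-1],[0,0,0,0,0,0,-1],[0,0,0,0,0,0,-1],[0,0,0,0,0,0,-1],[0,0,0,0,0,0,-1],[0,0,0,0,0,0,-1],[0,0,0,0,0,0,-1],[0,0,0,0,0,0,-1]],
  ],
)

```text
time_s: 4.42
tcp_pos: [0.5014, 0.1171, 0.1001]
ee_rot: [[-0.36, -0.933, -0.0], [-0.933, 0.36, -0.0], [0.0, 0.0, -1.0]]
wrist_force: [0.4, 0.3, 0.4]
gripper_width: 0.003
```

Emit:
move_arm(
  series=[
    [[0,0,0,0,0,0,-1],[0,0,0,0,0,0,-1],[0,0,0,0,0,0,-1],[0,0,0,0,0,0,-1],[0,0,0,0,0,0,-1],[0,0,0,0,0,0,-1],[0,0,0,0,0,0,-1],[0,0,0,0,0,0,-1],[0,0,0,0,0,0,-1],[0,0,0,0,0,0,-1],[0,0,0,0,0,0,-1],[0,0,0,0,0,0,-1]],
  ],
)

```text
time_s: 5.92
tcp_pos: [0.5014, 0.1171, 0.1002]
ee_rot: [[-0.36, -0.933, 0.0], [-0.933, 0.36, 0.0], [-0.0, -0.0, -1.0]]
wrist_force: [-0.1, -0.1, -1.2]
gripper_width: 0.008
```

```bash
python3 - <<'E'
from h import *
plan([.5015,.118,.18]);plan([.512,-.262,.18])
E
```

```text
t 5.92 tcp [0.5014 0.1171 0.1002] z [ 0.  0. -1.] F [-0.08 -0.08 -1.15] w 0.008 | go cm [-0.09  0.02 -7.98]
t 5.92 tcp [0.5014 0.1171 0.1002] z [ 0.  0. -1.] F [-0.08 -0.08 -1.15] w 0.008 | go cm [ 34.98 -14.65  -7.98]
```

Emit:
move_arm(
  series=[
    [[0,0,-3,0,0,0,-1],[0,0,-3,0,0,0,-1],[3.5,-1.5,0,0,0,0,-1],[3.5,-1.5,0,0,0,0,-1],[3.5,-1.5,0,0,0,0,-1],[3.5,-1.5,0,0,0,0,-1],[3.5,-1.5,0,0,0,0,-1],[3.5,-1.5,0,0,0,0,-1],[3.5,-1.4,0,0,0,0,-1],[3.5,-1.4,0,0,0,0,-1],[3.5,-1.4,0,0,0,0,-1],[3.5,-1.4,0,0,0,0,-1]],
  ],
)

```text
time_s: 7.42
tcp_pos: [0.5113, -0.2632, 0.1601]
ee_rot: [[-0.36, -0.933, -0.0], [-0.933, 0.36, 0.0], [-0.0, 0.0, -1.0]]
wrist_force: [0.6, 0.3, -0.3]
gripper_width: 0.007
```

Emit:
move_arm(
  series=[
    [[0,0,0,0,0,0,-1],[0,0,0,0,0,0,-1]],
  ],
)

```text
time_s: 7.68
tcp_pos: [0.5112, -0.2617, 0.1599]
ee_rot: [[-0.361, -0.933, -0.0], [-0.933, 0.361, 0.0], [-0.0, 0.001, -1.0]]
wrist_force: [0.3, -0.0, -0.9]
gripper_width: 0.004
```

```bash
python3 - <<'E'
from h import *
plan([.512,-.262,.105])
i=cap('wrist','wrist3')['color']
z=lambda x,y,w=80,k=5: cv2.resize(i[y-w//2:y+w//2,x-w//2:x+w//2],None,fx=k,fy=k,interpolation=cv2.INTER_CUBIC)
cv2.imwrite('pics/zoom3.png',z(256,180))
E
```

```text
t 7.67 tcp [ 0.5112 -0.2617  0.1599] z [-5.e-04  4.e-04 -1.e+00] F [ 0.27 -0.03 -0.89] w 0.004 | go cm [-0.   -0.09  5.49]
```

View pics/wrist3.png

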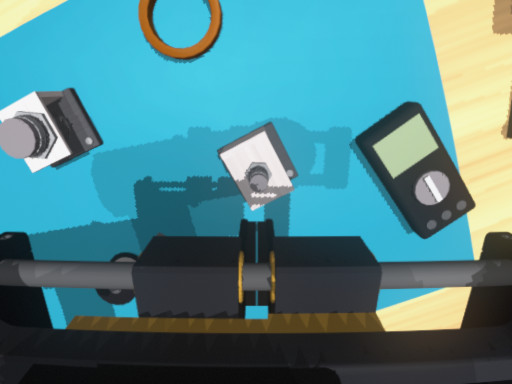

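View pics/zoom3.png

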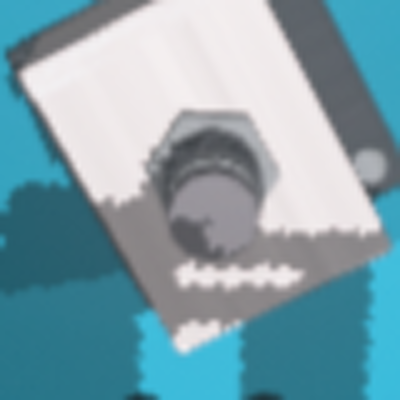

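The wrist view shows the narrow barrel's face centred at about (258,182).

```bash
python3 - <<'E'
from h import *
t=load('top0');w=load('wrist3');s=load('side0');b=(258.2,182.2)
print(tri((t,(345.8,201.6)),(w,b)),tri((s,(265.3,241.6)),(w,b)),onz(w,b,.09))
plan([.5125,-.263,.105])
E
```

```text
(array([ 0.51141515, -0.26437696,  0.0836295 ]), np.float64(0.0010277846751321298)) (array([ 0.51351866, -0.26432005,  0.09286436]), np.float64(0.0022131231831856763)) [ 0.51363314 -0.264706    0.09      ]
t 7.72 tcp [ 0.5113 -0.2613  0.1601] z [-3.e-04  3.e-04 -1.e+00] F [-0.89  0.3  -0.14] w 0.004 | go cm [ 0.11 -0.18  5.51]
```

Emit:
move_arm(
  series=[
    [[0.15,-0.2,1.5,0,0,0,-1],[0,0,1.5,0,0,0,-1],[0,0,1.3,0,0,0,-1],[0,0,0.8,0,0,0,-1],[0,0,0.4,0,0,0,-1],[0,0,0,0,0,0,-1],[0,0,0,0,0,0,-1]],
  ],
)

```text
time_s: 8.6
tcp_pos: [0.5131, -0.2643, 0.1057]
ee_rot: [[-0.36, -0.933, 0.001], [-0.933, 0.36, -0.0], [-0.0, -0.001, -1.0]]
wrist_force: [0.4, -0.7, 0.7]
gripper_width: 0.004
```

```bash
python3 - <<'E'
from h import *
plan([.5125,-.2635,.105])
s=cap('side','side4')['color']
cv2.imwrite('pics/zoom4.png',cv2.resize(s[180:300,205:325],None,fx=5,fy=5,interpolation=cv2.INTER_CUBIC))
E
```

```text
t 8.6 tcp [ 0.5131 -0.2643  0.1057] z [ 1.e-03 -4.e-04 -1.e+00] F [ 0.44 -0.74  0.75] w 0.004 | go cm [-0.05  0.08  0.07]
```

View pics/zoom4.png

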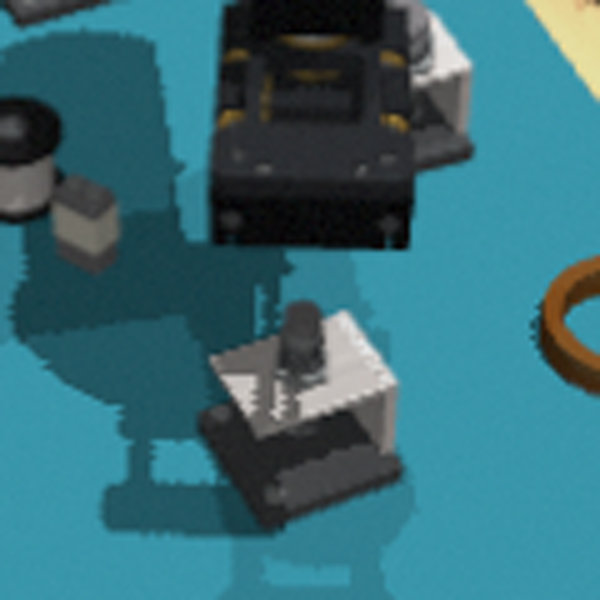

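```bash
python3 - <<'E'
from h import *
s=load('side4');K=np.array([[s['fx'],0,s['cx']],[0,s['fy'],s['cy']],[0,0,1.]])
P=np.array([[.5131,-.2643,z] for z in(.09,.1057,.125,.145,.175)])
print(cv2.projectPoints(P,np.array(s['rvec']),np.array(s['tvec']),K,np.array(s['D']))[0][:,0].round(1))
P=np.array([[.5017,.1172,z] for z in(.085,.1016,.12,.17)])
print(cv2.projectPoints(P,np.array(s['rvec']),np.array(s['tvec']),K,np.array(s['D']))[0][:,0].round(1))
w=load('wrist3')['color']
t=cap('top','top4')['color'];cv2.imwrite('pics/zoom4t.png',cv2.resize(t[150:270,270:400],None,fx=5,fy=5,interpolation=cv2.INTER_CUBIC))
cap('wrist','wrist4')
E
```

```text
[[265.6 242.8]
 [265.7 237.5]
 [265.9 230.8]
 [266.2 223.7]
 [266.5 212.7]]
[[213.  151.8]
 [212.8 146.7]
 [212.5 140.9]
 [211.7 124.8]]
```

View pics/zoom4t.png

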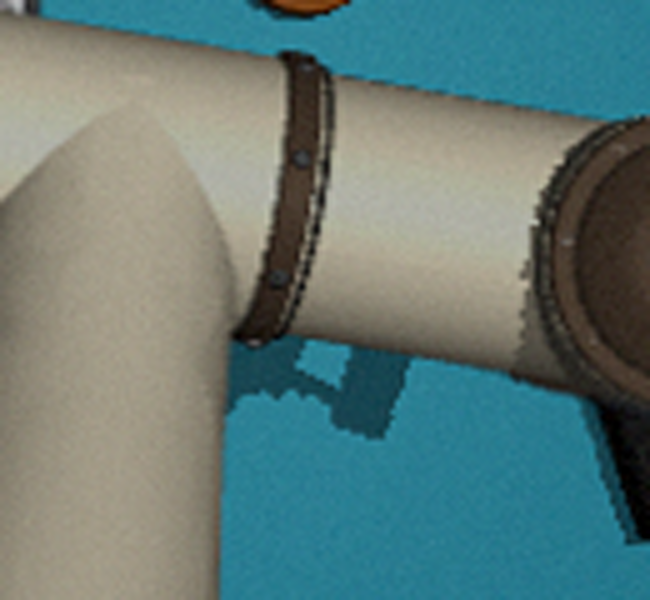

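View pics/wrist4.png

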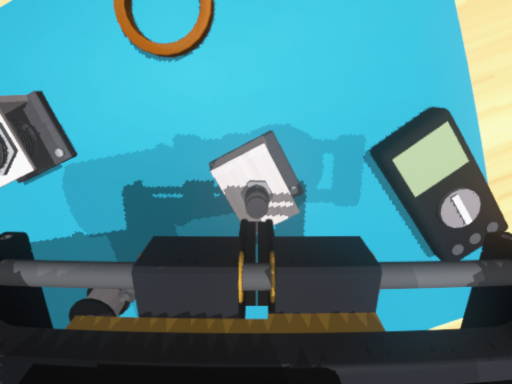

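```bash
python3 - <<'E'
from h import *
s=load('side0');K=np.array([[s['fx'],0,s['cx']],[0,s['fy'],s['cy']],[0,0,1.]])
def pr(P): return cv2.projectPoints(np.array(P,float),np.array(s['rvec']),np.array(s['tvec']),K,np.array(s['D']))[0][:,0].round(1)
p=np.array(s['s']['tcp_pos']);R=np.array(s['s']['ee_rot'])
print(pr([p,p+R@[.044,0,0],p-R@[.044,0,0],p-R@[0,0,.07],p+R@[.095,0,-.07],p-R@[.095,0,.07]]))
for n in('side4','side1','side2'):
    q=load(n); p=np.array(q['s']['tcp_pos']);R=np.array(q['s']['ee_rot'])
    print(n,pr([p,p-R@[0,0,.07],p+R@[.095,0.0375,-.07],p-R@[.095,.0375,.07],p+R@[.095,-.0375,-.07]]))
z=lambda i,x,y,w=70,k=5: cv2.resize(i[max(y-w//2,0):max(y-w//2,0)+w,x-w//2:x+w//2],None,fx=k,fy=k,interpolation=cv2.INTER_CUBIC)
cv2.imwrite('pics/zoom5.png',np.hstack([z(s['color'],88,40),z(load('side1')['color'],213,120)]))
w=load('wrist4');T=np.linalg.inv(np.array(w['tool_from_camera']));K=np.array([[w['fx'],0,w['cx']],[0,w['fy'],w['cy']],[0,0,1.]])
Q=np.array([[0,0,0],[0,0,.0157],[0,0,-.019],[0,.0095,0],[0,-.0095,0]])
C=Q@T[:3,:3].T+T[:3,3];print(C.round(3));print(cv2.projectPoints(C,np.zeros(3),np.zeros(3),K,np.array(w['D']))[0][:,0].round(1))
E
```

```text
[[92.9 66. ]
 [88.7 71.6]
 [96.9 60.6]
 [89.5 45.9]
 [79.8 57.6]
 [98.4 35.4]]
side4 [[265.7 237.5]
 [266.5 212.5]
 [245.8 244.8]
 [284.3 184.5]
 [285.7 245.9]]
side1 [[211.3 130.7]
 [210.1 107.3]
 [190.4 125.9]
 [227.6  90.8]
 [221.4 126.5]]
side2 [[212.8 146.7]
 [211.7 124.3]
 [192.5 143.6]
 [228.7 107.1]
 [222.8 144.2]]
[[-0.     0.022  0.208]
 [-0.     0.017  0.223]
 [-0.     0.027  0.19 ]
 [-0.     0.031  0.211]
 [-0.     0.013  0.206]]
[[256.  216.6]
 [256.  208.1]
 [256.  228.7]
 [256.  229.3]
 [256.  203.6]]
```

View pics/zoom5.png

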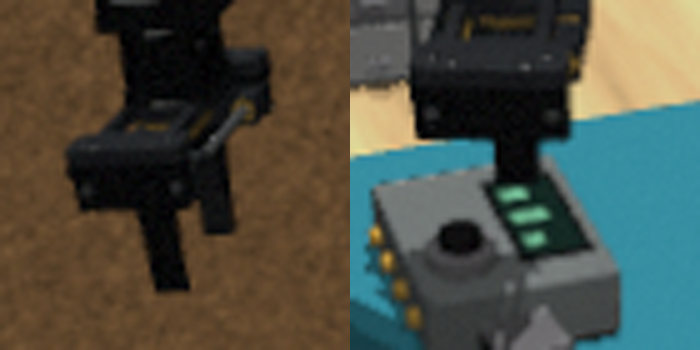

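The cameras disagree with the tool data. In the side view (both open and shut) and in the wrist view, the visible fingertips end about 27 mm short of the reported TCP. A hover set by the reported TCP could then sit about 42 mm above the face instead of 15 mm. I'll settle it by gently touching the bare mat at a clear spot before going on.

```bash
python3 - <<'E'
from h import *
plan([.37,-.15,.16])
t=load('top0')
for n,uv in dict(batt=(281,224),meter=(404,228),mat=(250,300)).items(): print(n,onz(t,uv,.03).round(3))
E
```

```text
t 8.75 tcp [ 0.513  -0.2642  0.1056] z [ 9.e-04 -3.e-04 -1.e+00] F [-0.49 -0.2   0.35] w 0.008 | go cm [-5.5  17.45 -5.45]
batt [ 0.456 -0.105  0.03 ]
meter [ 0.437 -0.428  0.03 ]
mat [ 0.261 -0.02   0.03 ]
```

Emit:
move_arm(
  series=[
    [[0,0,-2.5,0,0,0,-1],[0,0,-2.5,0,0,0,-1],[-0.8,3.6,0,0,0,0,-1],[-0.8,3.6,0,0,0,0,-1],[-0.8,3.6,0,0,0,0,-1],[-0.9,3.6,0,0,0,0,-1],[-0.9,3.6,0,0,0,0,-1],[0,0,3.5,0,0,0,-1],[0,0,3.5,0,0,0,-1],[0,0,3.5,0,0,0,-1],[0,0,1,0,0,0,-1],[0,0,0,0,0,0,-1]],
  ],
)

```text
time_s: 10.25
tcp_pos: [0.3603, -0.1602, 0.0403]
ee_rot: [[-0.36, -0.933, -0.0], [-0.933, 0.36, -0.0], [0.0, 0.0, -1.0]]
wrist_force: [0.1, 0.7, 0.3]
gripper_width: 0.009
```

```bash
python3 - <<'E'
from h import *
plan([.36,-.16,0.0])
i=cap('side','side5')['color']
cv2.imwrite('pics/zoom6.png',cv2.resize(i[160:300,120:280],None,fx=5,fy=4.2857,interpolation=cv2.INTER_CUBIC))
s=load('side5');K=np.array([[s['fx'],0,s['cx']],[0,s['fy'],s['cy']],[0,0,1.]])
p=np.array(s['s']['tcp_pos']);print(cv2.projectPoints(np.array([p,p+[0,0,.027]]),np.array(s['rvec']),np.array(s['tvec']),K,np.array(s['D']))[0][:,0].round(1))
E
```

```text
t 10.25 tcp [ 0.3603 -0.1602  0.0403] z [-3.e-04 -3.e-04 -1.e+00] F [0.1  0.69 0.25] w 0.009 | go cm [-0.01  0.03  4.03]
[[186.6 243.1]
 [185.6 234.5]]
```

View pics/side5.png

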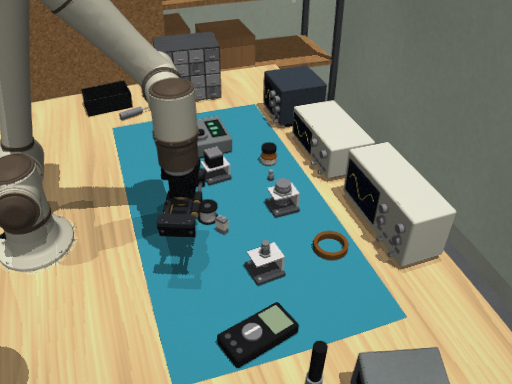

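The body hides the tips in the side view. The spot is clear, so I'll lower slowly and watch the force.

Emit:
move_arm(
  series=[
    [[0,0,1,0,0,0,-1],[0,0,1,0,0,0,-1],[0,0,1,0,0,0,-1],[0,0,0.3,0,0,0,-1],[0,0,0,0,0,0,-1]],
  ],
)

```text
time_s: 10.92
tcp_pos: [0.3598, -0.1601, 0.0068]
ee_rot: [[-0.36, -0.933, -0.001], [-0.933, 0.36, -0.0], [0.0, 0.001, -1.0]]
wrist_force: [0.2, 0.1, -0.1]
gripper_width: 0.004
```

Emit:
move_arm(
  series=[
    [[0,0,0.3,0,0,0,-1],[0,0,0.3,0,0,0,-1],[0,0,0,0,0,0,-1]],
  ],
)

```text
time_s: 11.3
tcp_pos: [0.3598, -0.16, 0.001]
ee_rot: [[-0.361, -0.933, -0.0], [-0.933, 0.361, 0.0], [0.0, 0.0, -1.0]]
wrist_force: [-0.1, -0.2, 0.1]
gripper_width: 0.006
```

Emit:
move_arm(
  series=[
    [[0,0,0.2,0,0,0,-1],[0,0,0.1,0,0,0,-1],[0,0,0,0,0,0,-1]],
  ],
)

```text
time_s: 11.68
tcp_pos: [0.3599, -0.1601, -0.0019]
ee_rot: [[-0.36, -0.933, -0.0], [-0.933, 0.36, -0.0], [0.0, 0.0, -1.0]]
wrist_force: [-1.3, 0.4, -0.5]
gripper_width: 0.004
```

Emit:
move_arm(
  series=[
    [[0,0,0.2,0,0,0,-1],[0,0,0.2,0,0,0,-1],[0,0,0,0,0,0,-1]],
  ],
)

```text
time_s: 12.05
tcp_pos: [0.3598, -0.16, -0.006]
ee_rot: [[-0.361, -0.933, -0.001], [-0.933, 0.361, 0.0], [0.0, 0.001, -1.0]]
wrist_force: [0.9, -0.1, 0.3]
gripper_width: 0.007
```

```bash
python3 - <<'E'
from h import *
plan([.36,-.16,0.0])
cap('wrist','wrist6');cap('side','side6')
E
```

```text
t 12.05 tcp [ 0.3598 -0.16   -0.006 ] z [-6.e-04  0.e+00 -1.e+00] F [ 0.88 -0.08  0.28] w 0.007 | go cm [-0.01 -0.02 -0.6 ]
```

View pics/wrist6.png

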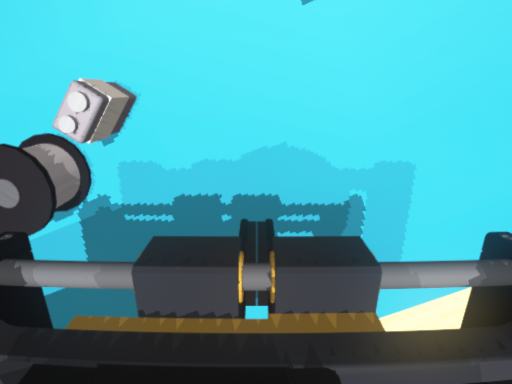

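View pics/side6.png

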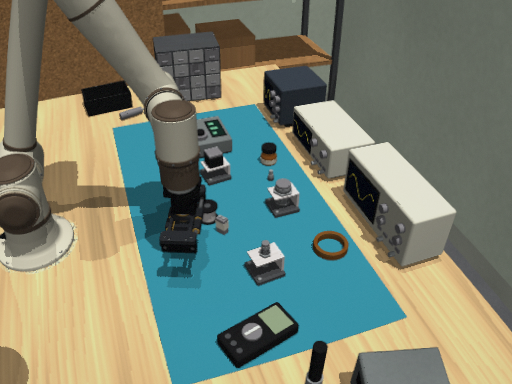

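No contact at a reported −6 mm, so the real tips do end short of the reported TCP. I'll keep going slowly to find how much.

Emit:
move_arm(
  series=[
    [[0,0,0.3,0,0,0,-1],[0,0,0.3,0,0,0,-1],[0,0,0.3,0,0,0,-1],[0,0,0,0,0,0,-1]],
  ],
)

```text
time_s: 12.65
tcp_pos: [0.3597, -0.16, -0.0151]
ee_rot: [[-0.361, -0.933, -0.001], [-0.933, 0.361, 0.0], [0.0, 0.001, -1.0]]
wrist_force: [0.5, -0.1, -0.1]
gripper_width: 0.006
```

Emit:
move_arm(
  series=[
    [[0,0,0.2,0,0,0,-1],[0,0,0.2,0,0,0,-1],[0,0,0,0,0,0,-1]],
  ],
)

```text
time_s: 13.02
tcp_pos: [0.3598, -0.1601, -0.019]
ee_rot: [[-0.361, -0.933, -0.0], [-0.933, 0.361, 0.0], [0.0, 0.0, -1.0]]
wrist_force: [0.1, 0.2, -0.1]
gripper_width: 0.002
```

Emit:
move_arm(
  series=[
    [[0,0,0.2,0,0,0,-1],[0,0,0,0,0,0,-1]],
  ],
)

```text
time_s: 13.28
tcp_pos: [0.3599, -0.16, -0.021]
ee_rot: [[-0.361, -0.933, -0.0], [-0.933, 0.361, 0.0], [0.0, 0.0, -1.0]]
wrist_force: [0.1, -0.6, -0.6]
gripper_width: 0.006
```

Emit:
move_arm(
  series=[
    [[0,0,0.2,0,0,0,-1],[0,0,0,0,0,0,-1]],
  ],
)

```text
time_s: 13.52
tcp_pos: [0.3598, -0.16, -0.023]
ee_rot: [[-0.36, -0.933, -0.0], [-0.933, 0.36, 0.0], [0.0, 0.0, -1.0]]
wrist_force: [-0.1, 0.8, 0.0]
gripper_width: 0.005
```

Emit:
move_arm(
  series=[
    [[0,0,0.15,0,0,0,-1],[0,0,0,0,0,0,-1]],
  ],
)

```text
time_s: 13.78
tcp_pos: [0.3599, -0.1601, -0.0244]
ee_rot: [[-0.361, -0.933, -0.0], [-0.933, 0.361, 0.0], [0.0, 0.0, -1.0]]
wrist_force: [0.1, 0.1, -0.5]
gripper_width: 0.009
```

Emit:
move_arm(
  series=[
    [[0,0,0.15,0,0,0,-1],[0,0,0,0,0,0,-1]],
  ],
)

```text
time_s: 14.02
tcp_pos: [0.3599, -0.16, -0.0259]
ee_rot: [[-0.36, -0.933, -0.0], [-0.933, 0.36, -0.0], [0.0, 0.0, -1.0]]
wrist_force: [-0.3, -0.2, -0.4]
gripper_width: 0.007
```

Emit:
move_arm(
  series=[
    [[0,0,0.1,0,0,0,-1],[0,0,0,0,0,0,-1]],
  ],
)

```text
time_s: 14.28
tcp_pos: [0.3599, -0.1601, -0.0269]
ee_rot: [[-0.361, -0.933, -0.0], [-0.933, 0.361, 0.0], [0.0, 0.0, -1.0]]
wrist_force: [0.1, 1.2, 0.4]
gripper_width: 0.005
```

Emit:
move_arm(
  series=[
    [[0,0,0.1,0,0,0,-1],[0,0,0,0,0,0,-1]],
  ],
)

```text
time_s: 14.52
tcp_pos: [0.3599, -0.16, -0.0279]
ee_rot: [[-0.36, -0.933, -0.0], [-0.933, 0.36, 0.0], [0.0, 0.0, -1.0]]
wrist_force: [-0.6, -0.0, 0.3]
gripper_width: 0.007
```

Emit:
move_arm(
  series=[
    [[0,0,0.1,0,0,0,-1],[0,0,0,0,0,0,-1]],
  ],
)

```text
time_s: 14.78
tcp_pos: [0.3599, -0.1601, -0.0289]
ee_rot: [[-0.361, -0.933, -0.0], [-0.933, 0.361, -0.0], [0.0, 0.0, -1.0]]
wrist_force: [0.4, 0.6, -0.2]
gripper_width: 0.008
```

```bash
python3 - <<'E'
from h import *
plan([.36,-.16,0.0])
cap('wrist','wrist7');i=cap('side','side7')['color']
w=load('wrist7')['color']
z=lambda i,x,y,w=80,k=5: cv2.resize(i[y-w//2:y+w//2,x-w//2:x+w//2],None,fx=k,fy=k,interpolation=cv2.INTER_CUBIC)
cv2.imwrite('pics/zoom7.png',np.hstack([z(i,185,235),z(w,256,220)]))
E
```

```text
t 14.78 tcp [ 0.3599 -0.1601 -0.0289] z [-2.e-04 -0.e+00 -1.e+00] F [ 0.39  0.64 -0.17] w 0.008 | go cm [-0.01 -0.01 -2.89]
```

View pics/zoom7.png

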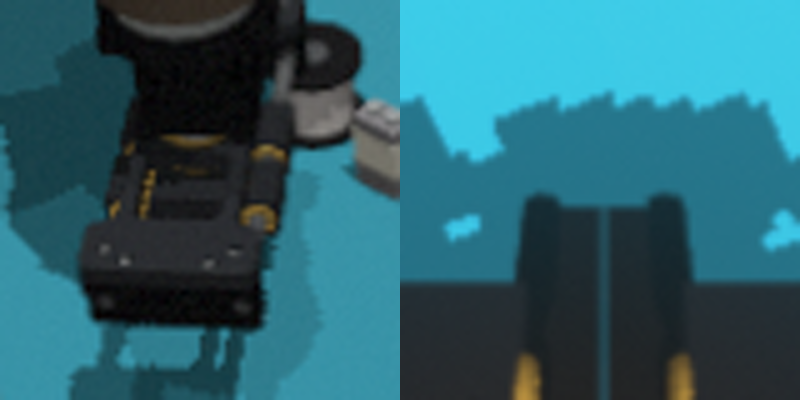

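Emit:
move_arm(
  series=[
    [[0,0,0.1,0,0,0,-1],[0,0,0,0,0,0,-1]],
  ],
)

```text
time_s: 15.12
tcp_pos: [0.3599, -0.1601, -0.0299]
ee_rot: [[-0.361, -0.933, -0.0], [-0.933, 0.361, 0.0], [0.0, 0.0, -1.0]]
wrist_force: [-1.2, 0.1, 0.2]
gripper_width: 0.003
```

Emit:
move_arm(
  series=[
    [[0,0,0.1,0,0,0,-1],[0,0,0,0,0,0,-1]],
  ],
)

```text
time_s: 15.38
tcp_pos: [0.3599, -0.16, -0.0309]
ee_rot: [[-0.36, -0.933, -0.0], [-0.933, 0.36, -0.0], [0.0, 0.0, -1.0]]
wrist_force: [0.9, -0.5, 0.3]
gripper_width: 0.007
```

Emit:
move_arm(
  series=[
    [[0,0,0.1,0,0,0,-1],[0,0,0,0,0,0,-1]],
  ],
)

```text
time_s: 15.62
tcp_pos: [0.36, -0.1601, -0.031]
ee_rot: [[-0.36, -0.933, 0.0], [-0.933, 0.36, -0.0], [0.0, -0.0, -1.0]]
wrist_force: [-2.6, 2.2, 11.6]
gripper_width: 0.001
```

Contact came at a reported z of −0.031 (11.6 N, fingertips only). The true tips therefore end 31 mm behind the reported TCP, which agrees with the images. Both hovers have to be done with TCP z = face + 15 mm − 31 mm: 0.069 for the square, 0.074 for the narrow. I'll redo the square first to keep the order.

Emit:
move_arm(
  series=[
    [[0,0,-3,0,0,0,-1],[0,0,-5,0,0,0,-1],[0,0,-5,0,0,0,-1],[0,0,-3,0,0,0,-1],[-4,-0.4,0,0,0,0,-1],[-4,-0.4,0,0,0,0,-1],[-4,-0.4,0,0,0,0,-1],[-4,-0.4,0,0,0,0,-1],[-4,-0.4,0,0,0,0,-1],[-4,-0.4,0,0,0,0,-1],[-4,-0.4,0,0,0,0,-1],[-3,-0.4,0,0,0,0,-1]],
  ],
)

```text
time_s: 17.12
tcp_pos: [0.5019, 0.119, 0.1279]
ee_rot: [[-0.36, -0.933, -0.0], [-0.933, 0.36, -0.0], [0.0, 0.0, -1.0]]
wrist_force: [-0.7, -0.7, 0.8]
gripper_width: 0.004
```

Emit:
move_arm(
  series=[
    [[0,0,0,0,0,0,-1],[0,0,0,0,0,0,-1]],
  ],
)

```text
time_s: 17.38
tcp_pos: [0.5008, 0.1171, 0.1277]
ee_rot: [[-0.361, -0.933, -0.001], [-0.933, 0.361, -0.001], [0.001, 0.001, -1.0]]
wrist_force: [0.5, 0.1, -0.2]
gripper_width: 0.004
```

```bash
python3 - <<'E'
from h import *
plan([.5015,.118,0.069])
cap('side','side8');i=cap('wrist','wrist8')['color'];print(r.sense()['time_s'])
z=lambda x,y,w=80,k=5: cv2.resize(i[y-w//2:y+w//2,x-w//2:x+w//2],None,fx=k,fy=k,interpolation=cv2.INTER_CUBIC)
cv2.imwrite('pics/zoom8.png',z(257,190))
E
```

```text
t 17.38 tcp [0.5008 0.1171 0.1277] z [-1.4e-03 -5.0e-04 -1.0e+00] F [ 0.5   0.09 -0.21] w 0.004 | go cm [-0.11 -0.04  5.87]
17.475
```

View pics/zoom8.png

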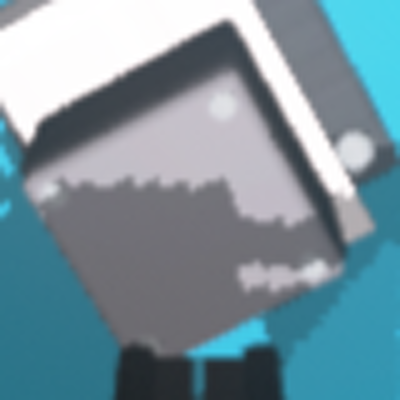

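View pics/side8.png

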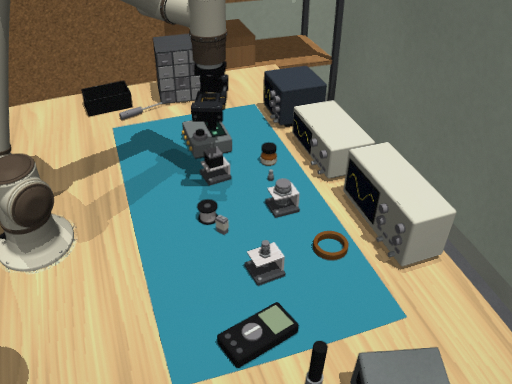

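Emit:
move_arm(
  series=[
    [[-0.1,0,1.5,0,0,0,-1],[0,0,1.5,0,0,0,-1],[0,0,1.2,0,0,0,-1],[0,0,0.6,0,0,0,-1],[0,0,0.5,0,0,0,-1],[0,0,0.3,0,0,0,-1],[0,0,0,0,0,0,-1],[0,0,0,0,0,0,-1]],
  ],
)

```text
time_s: 18.48
tcp_pos: [0.5022, 0.1186, 0.0725]
ee_rot: [[-0.36, -0.933, 0.001], [-0.933, 0.36, 0.0], [-0.001, -0.001, -1.0]]
wrist_force: [-0.3, -0.7, 0.0]
gripper_width: 0.006
```

```bash
python3 - <<'E'
from h import *
plan([.5015,.118,0.069])
s=cap('side','side9')['color'];i=cap('wrist','wrist9')['color']
a=cv2.resize(s[100:180,170:250],None,fx=5,fy=5,interpolation=cv2.INTER_CUBIC)
z=lambda x,y,w=80,k=5: cv2.resize(i[y-w//2:y+w//2,x-w//2:x+w//2],None,fx=k,fy=k,interpolation=cv2.INTER_CUBIC)
cv2.imwrite('pics/zoom9.png',np.hstack([a,z(257,205)]))
E
```

```text
t 18.48 tcp [0.5022 0.1186 0.0725] z [ 7.e-04  3.e-04 -1.e+00] F [-0.31 -0.69  0.03] w 0.006 | go cm [0.08 0.04 0.35]
```

View pics/zoom9.png

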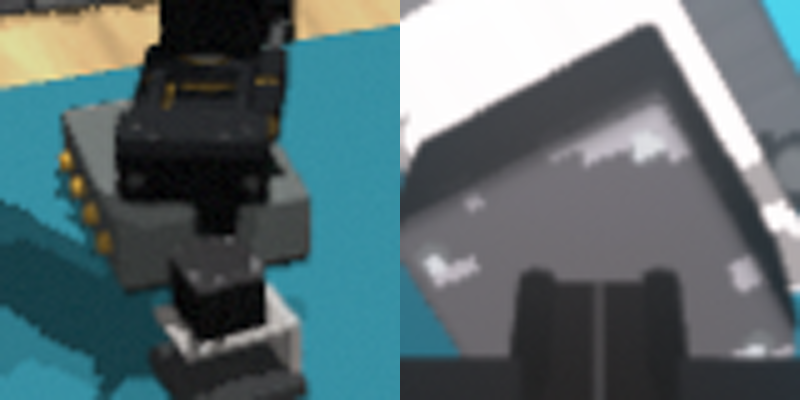

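The fingertips are now visibly just above the middle of the square face, with an 18 mm gap. I'll go down 3.5 mm more and hold.

Emit:
move_arm(
  series=[
    [[0.05,0,0.35,0,0,0,-1],[0,0,0,0,0,0,-1],[0,0,0,0,0,0,-1],[0,0,0,0,0,0,-1],[0,0,0,0,0,0,-1],[0,0,0,0,0,0,-1],[0,0,0,0,0,0,-1],[0,0,0,0,0,0,-1],[0,0,0,0,0,0,-1],[0,0,0,0,0,0,-1],[0,0,0,0,0,0,-1],[0,0,0,0,0,0,-1]],
  ],
)

```text
time_s: 20.08
tcp_pos: [0.5018, 0.118, 0.0687]
ee_rot: [[-0.361, -0.933, 0.0], [-0.933, 0.361, -0.0], [0.0, -0.0, -1.0]]
wrist_force: [-0.0, 0.2, 0.1]
gripper_width: 0.005
```

Emit:
move_arm(
  series=[
    [[0,0,0,0,0,0,-1],[0,0,0,0,0,0,-1],[0,0,0,0,0,0,-1],[0,0,0,0,0,0,-1],[0,0,0,0,0,0,-1],[0,0,0,0,0,0,-1],[0,0,0,0,0,0,-1],[0,0,0,0,0,0,-1],[0,0,0,0,0,0,-1],[0,0,0,0,0,0,-1],[0,0,0,0,0,0,-1],[0,0,0,0,0,0,-1]],
  ],
)

```text
time_s: 21.58
tcp_pos: [0.5018, 0.118, 0.0686]
ee_rot: [[-0.36, -0.933, -0.0], [-0.933, 0.36, -0.0], [0.0, -0.0, -1.0]]
wrist_force: [0.6, 0.0, 0.0]
gripper_width: 0.007
```

```bash
python3 - <<'E'
from h import *
plan([.5125,-.2635,0.074])
E
```

```text
t 21.57 tcp [0.5018 0.118  0.0686] z [-0. -0. -1.] F [0.65 0.01 0.02] w 0.007 | go cm [ 35.2  -14.75  -0.53]
```

Emit:
move_arm(
  series=[
    [[0,0,-3,0,0,0,-1],[0,0,-3,0,0,0,-1],[3.5,-1.5,0,0,0,0,-1],[3.5,-1.5,0,0,0,0,-1],[3.5,-1.5,0,0,0,0,-1],[3.5,-1.5,0,0,0,0,-1],[3.5,-1.5,0,0,0,0,-1],[3.5,-1.5,0,0,0,0,-1],[3.5,-1.5,0,0,0,0,-1],[3.5,-1.5,0,0,0,0,-1],[3.5,-1.4,0,0,0,0,-1],[3.7,-1.4,0,0,0,0,-1]],
  ],
)

```text
time_s: 23.08
tcp_pos: [0.5128, -0.2648, 0.1286]
ee_rot: [[-0.36, -0.933, -0.0], [-0.933, 0.36, 0.0], [-0.0, 0.0, -1.0]]
wrist_force: [0.5, 0.3, -0.1]
gripper_width: 0.007
```

Emit:
move_arm(
  series=[
    [[0,0,1.5,0,0,0,-1],[0,0,1.5,0,0,0,-1],[0,0,1,0,0,0,-1],[0,0,0.5,0,0,0,-1],[0,0,0.4,0,0,0,-1],[0,0,0.2,0,0,0,-1],[0,0,0,0,0,0,-1],[0,0,0,0,0,0,-1]],
  ],
)

```text
time_s: 24.08
tcp_pos: [0.5131, -0.2638, 0.078]
ee_rot: [[-0.36, -0.933, 0.001], [-0.933, 0.36, -0.0], [-0.0, -0.001, -1.0]]
wrist_force: [0.1, -0.2, 0.3]
gripper_width: 0.002
```

```bash
python3 - <<'E'
from h import *
plan([.5125,-.2635,0.074])
s=cap('side','side10')['color'];i=cap('wrist','wrist10')['color']
a=cv2.resize(s[200:280,225:305],None,fx=5,fy=5,interpolation=cv2.INTER_CUBIC)
z=lambda x,y,w=80,k=5: cv2.resize(i[y-w//2:y+w//2,x-w//2:x+w//2],None,fx=k,fy=k,interpolation=cv2.INTER_CUBIC)
cv2.imwrite('pics/zoom10.png',np.hstack([a,z(257,205)]))
E
```

```text
t 24.07 tcp [ 0.5131 -0.2638  0.078 ] z [ 6.e-04 -2.e-04 -1.e+00] F [ 0.13 -0.21  0.33] w 0.002 | go cm [-0.    0.07  0.4 ]
```

View pics/zoom10.png

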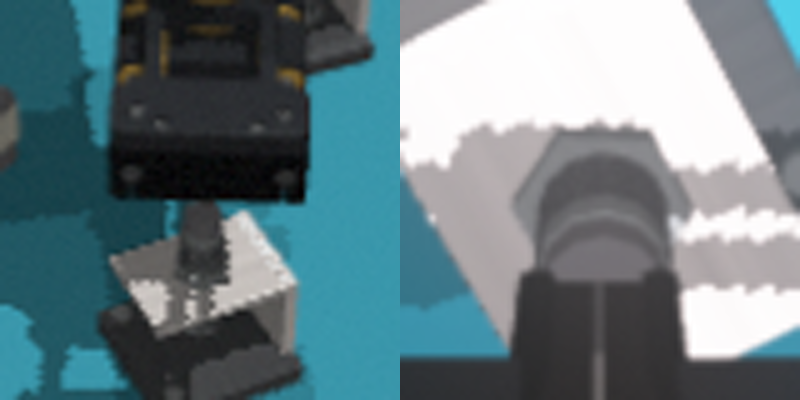

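The fingers are over the middle of the narrow barrel (barrel column 257, fingers 256). I'll go down 4 mm and hold.

Emit:
move_arm(
  series=[
    [[0,0,0.4,0,0,0,-1],[0,0,0,0,0,0,-1],[0,0,0,0,0,0,-1],[0,0,0,0,0,0,-1],[0,0,0,0,0,0,-1],[0,0,0,0,0,0,-1],[0,0,0,0,0,0,-1],[0,0,0,0,0,0,-1],[0,0,0,0,0,0,-1],[0,0,0,0,0,0,-1],[0,0,0,0,0,0,-1],[0,0,0,0,0,0,-1]],
  ],
)

```text
time_s: 25.68
tcp_pos: [0.5129, -0.2636, 0.0737]
ee_rot: [[-0.36, -0.933, 0.0], [-0.933, 0.36, -0.0], [0.0, -0.0, -1.0]]
wrist_force: [0.4, 0.0, 0.5]
gripper_width: 0.001
```

Emit:
move_arm(
  series=[
    [[0,0,0,0,0,0,-1],[0,0,0,0,0,0,-1],[0,0,0,0,0,0,-1],[0,0,0,0,0,0,-1],[0,0,0,0,0,0,-1],[0,0,0,0,0,0,-1],[0,0,0,0,0,0,-1],[0,0,0,0,0,0,-1],[0,0,0,0,0,0,-1],[0,0,0,0,0,0,-1],[0,0,0,0,0,0,-1],[0,0,0,0,0,0,-1]],
  ],
)

```text
time_s: 27.18
tcp_pos: [0.5129, -0.2637, 0.0737]
ee_rot: [[-0.361, -0.933, -0.0], [-0.933, 0.361, -0.0], [0.0, 0.0, -1.0]]
wrist_force: [0.0, -0.2, 0.3]
gripper_width: 0.009
```

```bash
python3 - <<'E'
from h import *
plan([.4975,.2555,0.12])
E
```

```text
t 27.18 tcp [ 0.5129 -0.2637  0.0737] z [-0. -0. -1.] F [ 0.05 -0.18  0.26] w 0.009 | go cm [-47.87  20.16  -4.63]
```

Emit:
move_arm(
  series=[
    [[0,0,-3,0,0,0,-1],[0,0,-3,0,0,0,-1],[-4,1.7,0,0,0,0,-1],[-4,1.7,0,0,0,0,-1],[-4,1.7,0,0,0,0,-1],[-4,1.7,0,0,0,0,-1],[-4,1.7,0,0,0,0,-1],[-4,1.7,0,0,0,0,-1],[-4,1.7,0,0,0,0,-1],[-4,1.7,0,0,0,0,-1],[-4,1.7,0,0,0,0,-1],[-4,1.7,0,0,0,0,-1]],
  ],
)

```text
time_s: 28.68
tcp_pos: [0.4984, 0.1722, 0.1338]
ee_rot: [[-0.36, -0.933, 0.0], [-0.933, 0.36, 0.0], [-0.0, -0.0, -1.0]]
wrist_force: [-0.0, 0.4, -0.1]
gripper_width: 0.004
```

Emit:
move_arm(
  series=[
    [[-4,1.6,0,0,0,0,-1],[-3.9,1.6,0,0,0,0,-1],[0,0,2,0,0,0,-1],[0,0,2,0,0,0,-1],[0,0,1.5,0,0,0,-1],[0,0,0,0,0,0,-1],[0,0,0,0,0,0,-1]],
  ],
)

```text
time_s: 29.55
tcp_pos: [0.4978, 0.2562, 0.0793]
ee_rot: [[-0.36, -0.933, 0.001], [-0.933, 0.36, 0.001], [-0.001, -0.001, -1.0]]
wrist_force: [0.4, 0.4, 0.3]
gripper_width: 0.003
```

```bash
python3 - <<'E'
from h import *
plan([.4975,.2555,0.04])
s=cap('side','side11')['color'];i=cap('wrist','wrist11')['color']
a=cv2.resize(s[90:170,160:240],None,fx=5,fy=5,interpolation=cv2.INTER_CUBIC)
z=lambda x,y,w=80,k=5: cv2.resize(i[y-w//2:y+w//2,x-w//2:x+w//2],None,fx=k,fy=k,interpolation=cv2.INTER_CUBIC)
cv2.imwrite('pics/zoom11.png',np.hstack([a,z(257,205)]))
E
```

```text
t 29.55 tcp [0.4978 0.2562 0.0793] z [ 1.2e-03  7.0e-04 -1.0e+00] F [0.36 0.36 0.33] w 0.003 | go cm [0.08 0.   3.93]
```

View pics/zoom11.png

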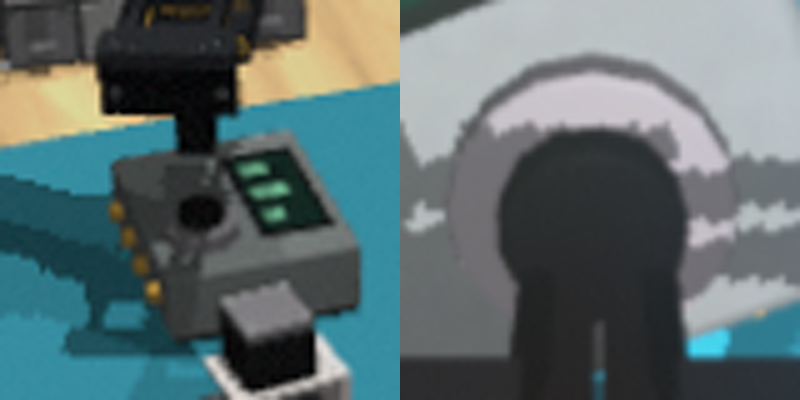

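The fingers are over the button centre (within about 1 mm). I'll go down to just above it and then press in small steps, watching the force.

Emit:
move_arm(
  series=[
    [[0.05,0,1.5,0,0,0,-1],[0,0,1,0,0,0,-1],[0,0,0.7,0,0,0,-1],[0,0,0.3,0,0,0,-1],[0,0,0,0,0,0,-1],[0,0,0,0,0,0,-1]],
  ],
)

```text
time_s: 30.4
tcp_pos: [0.4972, 0.2557, 0.0439]
ee_rot: [[-0.36, -0.933, 0.001], [-0.933, 0.36, 0.0], [-0.001, -0.0, -1.0]]
wrist_force: [0.8, 0.5, 1.2]
gripper_width: 0.003
```

Emit:
move_arm(
  series=[
    [[0,0,0.2,0,0,0,-1],[0,0,0.2,0,0,0,-1],[0,0,0,0,0,0,-1]],
  ],
)

```text
time_s: 30.78
tcp_pos: [0.4971, 0.2556, 0.0399]
ee_rot: [[-0.36, -0.933, 0.0], [-0.933, 0.36, 0.0], [-0.0, -0.0, -1.0]]
wrist_force: [-0.2, 0.4, 2.2]
gripper_width: 0.007
```

Emit:
move_arm(
  series=[
    [[0,0,0.2,0,0,0,-1],[0,0,0,0,0,0,-1]],
  ],
)

```text
time_s: 31.02
tcp_pos: [0.4972, 0.2556, 0.0378]
ee_rot: [[-0.36, -0.933, 0.0], [-0.933, 0.36, 0.0], [-0.0, -0.0, -1.0]]
wrist_force: [-0.9, 0.4, 3.4]
gripper_width: 0.0
```

Emit:
move_arm(
  series=[
    [[0,0,0.2,0,0,0,-1],[0,0,0,0,0,0,-1]],
  ],
)

```text
time_s: 31.28
tcp_pos: [0.4972, 0.2557, 0.0358]
ee_rot: [[-0.36, -0.933, 0.0], [-0.933, 0.36, 0.0], [-0.0, -0.0, -1.0]]
wrist_force: [-0.5, 0.3, 4.6]
gripper_width: 0.004
```

The force rises like a spring. A little more should reach the stop.

Emit:
move_arm(
  series=[
    [[0,0,0.1,0,0,0,-1],[0,0,0,0,0,0,-1]],
  ],
)

```text
time_s: 31.52
tcp_pos: [0.4972, 0.2557, 0.035]
ee_rot: [[-0.36, -0.933, 0.001], [-0.933, 0.36, 0.0], [-0.0, -0.0, -1.0]]
wrist_force: [-1.8, 0.5, 5.6]
gripper_width: 0.004
```

Emit:
move_arm(
  series=[
    [[0,0,0.1,0,0,0,-1],[0,0,0,0,0,0,-1],[0,0,0,0,0,0,-1]],
  ],
)

```text
time_s: 31.9
tcp_pos: [0.4972, 0.2557, 0.035]
ee_rot: [[-0.36, -0.933, 0.001], [-0.933, 0.36, 0.0], [-0.001, -0.001, -1.0]]
wrist_force: [-3.2, -0.1, 11.1]
gripper_width: 0.006
```

The stop was reached: position fixed at 0.035 with 11 N. I'll release it and back away.

Emit:
move_arm(
  series=[
    [[0,0,-0.5,0,0,0,-1],[0,0,-1,0,0,0,-1],[0,0,-3,0,0,0,-1],[0,0,-4,0,0,0,-1],[0,0,-4,0,0,0,-1],[-5,2,0,0,0,0,-1],[-5,2,0,0,0,0,-1],[-5,2,0,0,0,0,-1],[-5,2,0,0,0,0,-1],[0,0,0,0,0,0,-1],[0,0,0,0,0,0,-1]],
  ],
)

```text
time_s: 33.28
tcp_pos: [0.4939, 0.4701, 0.1577]
ee_rot: [[-0.361, -0.933, -0.002], [-0.933, 0.361, -0.002], [0.002, 0.001, -1.0]]
wrist_force: [-0.5, -0.5, 0.7]
gripper_width: 0.005
```

```bash
python3 - <<'E'
from h import *
plan([.4975,.2555,0.04])
s=cap('side','sideZ')['color'];t=cap('top','topZ')['color']
for a,b,n in((s,load('side0')['color'],'side'),(t,load('top0')['color'],'top')):
    d=cv2.absdiff(a,b).max(2); cv2.imwrite(f'pics/diff_{n}.png',np.hstack([a[::1,::1][:, :],cv2.cvtColor((d>40).astype(np.uint8)*255,cv2.COLOR_GRAY2BGR)])[:, :]) if 0 else cv2.imwrite(f'pics/diff_{n}.png',np.vstack([cv2.resize(a,(384,288)),cv2.resize(cv2.cvtColor((d>40).astype(np.uint8)*255,cv2.COLOR_GRAY2BGR),(384,288))]))
cv2.imwrite('pics/final.png',np.hstack([cv2.imread('pics/diff_side.png'),cv2.imread('pics/diff_top.png')]))
E
```

```text
t 33.27 tcp [0.4939 0.4701 0.1577] z [-0.0016 -0.0019 -1.    ] F [-0.53 -0.55  0.7 ] w 0.005 | go cm [19.86 -8.08 11.81]
```

View pics/final.png

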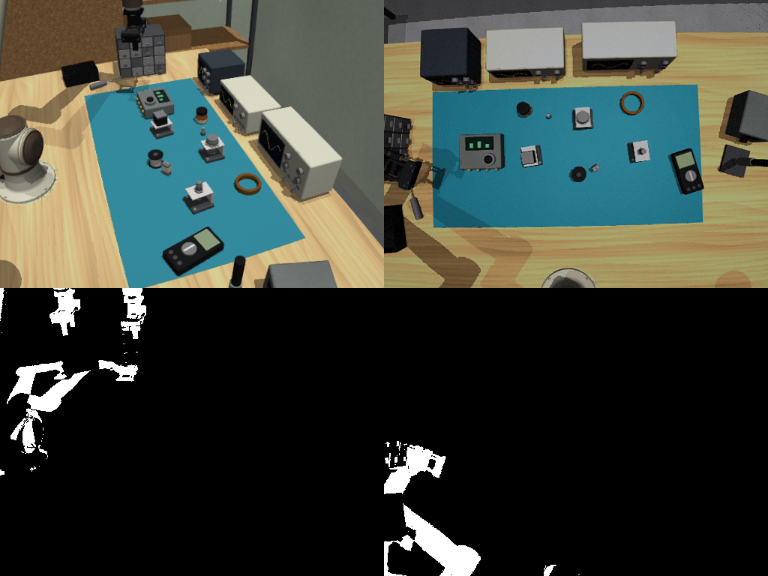

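The before/after differences show only the arm and its shadow; nothing on the bench has moved. The arm is clear, so I'm handing the job in.

```bash
python3 -c "
from station import r
print(r.finish_job())"
```

```text
the job is handed in; nothing more can be done
None
```

I tested the square sensor, then the narrow one, then pressed and released the logger button, and handed the job in at about 33 s.

- **Square sensor:** the fingertips held for about 3 s, about 15 mm above the middle of the face.
- **Narrow sensor:** the same, also about 3 s and 15 mm.
- **Button:** the force rose steadily, then the travel stopped at 11 N, so it went fully down. I then let it go and backed away. I did not measure the button's return directly.

**Reported TCP was wrong:** the images showed the real fingertips ending short of the reported TCP. I confirmed this with a light touch on bare mat, with contact at a reported z of −31 mm and about 12 N. My first hovers, a full hold over the square sensor and a short one over the narrow sensor, were therefore about 46 mm up. I repeated both in order at the corrected height before pressing the button.

**Last checks:** before/after pictures from the side and top cameras differ only in the arm and its shadow, so nothing on the bench appears to have moved. No contact force showed near any sensor, and the fingers never came down over the wide one. Measured face heights from different camera pairs varied by up to about 9 mm, so I used the heights in your text, which lay within that spread.

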